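# Draw the serving board out from under the meals

## Robot

A 7-joint arm with a two-finger parallel gripper is mounted at the origin on the work surface. World frame = base frame: x ahead of the robot, y to its left, z up, the work surface at z = 0. Lengths are in m, angles in rad, forces in N, time in s.
With the tool pointing down it reaches from about 0.425 to 0.825 m from the base axis. Payload 3.6 kg.
Tool frame: the origin (TCP) lies on the centre line of the jaws, within the pads' length; the fingertips stand 19 mm ahead of it and the grasp point (between the pads) is the TCP; z points along the fingers, y is the line along which they close (so a half turn about z gives the same grasp; the last joint's range is limited). The gripper opens to 85 mm and grips with 20 to 120 N. Pads are 22 mm wide; open, the fingers measure 114 mm over their backs; the gripper's body (76 mm by 85 mm) begins 54 mm behind the grasp point. The pads swing forward as they close: fully open they stand 13 mm farther back than shut.
Start: joints at [1.286, 0.615, -0.013, 1.423, 0.008, 1.103, -0.04], TCP at [0.166, -0.628, 0.25] pointing down, gripper open.
Joint ranges: [-3.12, 3.12], [-0.3, 2.06], [-1.34, 1.32], [0.26, 2.42], [-1.36, 4.5], [0.01, 1.98], [-2.84, 2.84]. Speed limits (rad/s): [2.79, 2.79, 3.14, 3.14, 3.14, 3.14, 3.14].

## Interface

Orientations are given as [roll, pitch, yaw] about the fixed x, y, z axes, in that order (R = Rz(yaw) Ry(pitch) Rx(roll)).
In Python, from workcell import * gives the robot as it stands.
- The arm moves only by the tool servo_tool, never from a script. Its argument "rows" is a list of rows, each an object of numbers: "rx", "ry", "rz": the turn, a rotation vector about the tool's x, y, z in units of pi rad (1.0 is pi rad); "x", "y", "z": the shift along the tool's x, y, z in units of 400 mm (1.0 is 400 mm); "grip": the closure, from -1 (fully open) to 1 (shut), so that 0 is half open. A call has 1 to 12 rows; each row is the pose to reach, as a shift and turn from the pose commanded when the call began, along the tool's axes at that moment, turning the shorter way round; what a row does not reach only later rows make up. A row lasts 1/10 s, in which the tool goes at most 50 mm and 8.59 degrees, less where a joint would pass 70% of its speed; a pose out of reach is approached as far as the arm can. A call with a number of a shift or a turn outside -1 to 1 is refused whole. A call with a gripper value outside its range is refused whole. The fingers move at their own pace and stop on an object; the grip force is fixed at half the most. Time passes only in rows, so rows that repeat a pose let the fingers close. It gives the time, the measured TCP pose, the force, the opening and the grip force at its end, in the units of the state.
- read_state(): the state, without advancing time (a new reading comes with each control period).
- camera(name): name is "scene" or "top" or "wrist"; returns a dict with "img" (384x512x3 uint8, red, green, blue), "fx", "fy", "cx", "cy" (pixels), "dist" ([k1, k2, p1, p2, k3] as OpenCV has them; the pictures are not rectified), "rvec" (rotation vector, rad) and "tvec" (3), from world to camera coordinates, as OpenCV has them; the wrist camera has in their place "hand_eye" (4x4, takes a point from camera to tool coordinates, whose origin is the TCP and whose axes are the flange's). Camera axes: x right, y down, z forward; pixel columns grow to the right and rows downward; lengths in m; the calibration is good to about 2 mm. A picture is of the moment at which its call begins: read the wrist's pose just before it. There is no depth.
- job_done(): hands the job in; it is judged then, once.
The state is a dict: "time_s": time; "joint_pos": joint angles; "qvel": joint speeds; "joint_efforts": joint torques, N m; "ee_pos": TCP position; "tool_rot": TCP orientation; "contact_force": force on the tool from outside, world axes, zero at the start; "wrist_torque": the same for the moment, N m; "width": opening from 0.0 (shut) to 1.0 (fully open); "finger_force": force on a finger pad.
Only numpy, scipy, OpenCV 4.12 (cv2) and the standard library are available. Lean on these libraries where they do the work, as an engineer would, in place of code of your own. Each camera call takes 0.05 s, during which the arm holds its last target. There are 200 camera calls.

## Task

The wooden serving board is needed, but a stack of packed meals stands on it. Take the board by its handle under the ticket rail, draw it straight out between the two stop posts without lifting, toppling or touching the meals, so that they stay stacked behind the posts, and lay the board flat in the middle of the dark mat and let go. Leave the other things on the counter where they are.

Things in the scene. Friction and masses are not known exactly. Their poses are not given: they have to be found in the camera images.
- station: Fixed packing station, origin on the counter at its middle. Its -x axis is the way the board is drawn out. Two steel stop posts, 12 mm thick and 40 mm tall, stand at x = -63 mm, y = -61 and +61 mm (110 mm free between them): they hold back the trays while the board passes between.
- rail (a point): Middle of the station's fixed aluminium ticket rail, at station x = -130 mm, 263 mm up, above and just beyond the handle's end; 22 mm deep (x), 340 mm long (y), 26 mm high. A gripper pointing straight down cannot get at the handle: tilt it 30 to 45 degrees, fingers pointing to +x and down. 12 mm rods at y = -150 and +150 mm run back to uprights at station x = +30 mm.
- board_center (a point): Centre of the loose wooden serving board's plate: 110 mm (x) by 90 mm (y) by 12 mm, 170 g or so, flat on the counter at the start under the stack, between the stop posts' lines; the point lies half-way up (6 mm above the underside). Its handle sticks out to -x.
- board_grip (a point): Grip point in the board's handle, an upright block 22 mm wide (y), 38 mm tall from the board's underside, from x = -52 to -120 mm of the plate's centre; the point lies 95 mm from the plate's centre along -x, 19 mm above the underside. Same axes as the board. Grip it across its width.
- tray_low_center (a point): Centre of the lower sealed meal tray, 105 mm (x) by 160 mm (y) by 42 mm, about 220 g, straight-sided; it rests on the board at the start and should sink onto the counter behind the posts when the board has gone. The point lies 21 mm above its underside.
- tray_top_center (a point): Centre of the upper meal tray, of the same make, resting on the lower one. The point lies 21 mm above its underside.
- tub_center (a point): Centre of the small round tub with lid, 90 mm across, 45 mm tall, about 130 g, on the upper tray. The point lies 22.5 mm above its underside.
- mat: Dark rubber mat fixed on the counter, in the near or the far place to the right of the station, 200 mm (x) by 180 mm (y), 3 mm thick; origin at the centre of its underside.
- terminal: Card terminal, loose bystander, 160 by 85 mm, 34 mm tall; origin at the centre of its underside.
- tape_dispenser: Tape dispenser, loose bystander, 170 by 60 mm, 106 mm tall; origin at the centre of its underside.
- bowl: Small wooden bowl, loose bystander, 90 mm across, 40 mm tall; origin at the centre of its underside.
There are look-alikes about, which are no part of the job. Leave any blue or red look-alike of the part that bears tray_top_center alone. Leave any purple look-alike of the part that bears tub_center alone.

How it is judged:
By the outcome, as a careful person would: the job done as asked, in the order asked, and still so for the second after the job is handed in, with the robot touching nothing.
It also fails if it takes over 56 s, if anything falls off the work surface, if the arm or the gripper's body presses on something with over 40 N, if the wrist force passes 120 N, or if a joint passes its speed limit or range.

## Working session

There is one attempt and no reset: what is moved stays moved. The work goes in short steps, Python scripts to look and compute and a tool call to move; the robot and the scene stay as the last step left them, time stands still between calls to the robot, and variables do not carry over. Pictures are saved under pics/ and viewed, at most 10 in all, crops included, and the job is handed in when it is done.

Besides the shell and the picture viewer there is one more tool, called after "Request:" as name(argument=value, ...) on one line, values as JSON. servo_tool: Moves the arm, as the interface text tells. Its arguments: {"type":"object","properties":{"rows":{"type":"array"}},"required":["rows"]}

```bash
mkdir -p pics; ls; python3 - <<'E'
from workcell import *
import cv2
for n in ("scene","top"):
    c=camera(n); cv2.imwrite(f"pics/{n}0.png",c["img"][:,:,::-1]); print(n,{k:v for k,v in c.items() if k!="img"})
s=read_state(); print(s)
E
```

```text
pics
scene {'fx': 364.99321528075546, 'fy': 364.99321528075546, 'cx': 252.4461119037798, 'cy': 189.1950287707265, 'dist': array([-0.0181655,  0.       ,  0.       ,  0.       ,  0.       ]), 'rvec': array([ 2.1669723 ,  0.78605905, -0.34009538]), 'tvec': array([-0.49965964, -0.06459016,  1.28381553])}
top {'fx': 405.6083234012011, 'fy': 405.6083234012011, 'cx': 256.2411833470562, 'cy': 185.6556407641077, 'dist': array([-0.08153587,  0.        ,  0.        ,  0.        ,  0.        ]), 'rvec': array([ 2.17106773, -2.15109752,  0.17678975]), 'tvec': array([0.04968834, 0.56198297, 1.38817569])}
{'time_s': 0.1, 'joint_pos': array([ 1.28649826,  0.61584433, -0.01258423,  1.42474708,  0.00811389,
        1.1033719 , -0.0403778 ]), 'qvel': array([ 1.39054807e-03, -1.02192124e-03,  6.61247564e-04, -2.82879237e-03,
        8.12464414e-04, -7.50205881e-05,  1.54382769e-03]), 'joint_efforts': array([ 2.02307077e-03, -4.70380712e+01,  2.60457303e-01, -1.71569413e+01,
        1.00510989e-02,  5.87708142e-03,  1.96103264e-05]), 'ee_pos': array([ 0.16554832, -0.62790574,  0.24923705]), 'tool_rot': array([-3.13927326e+00,  5.95613434e-05,  2.57865773e-01]), 'contact_force': array([-0.13867546, -0.53624506, -0.13071172]), 'wrist_torque': array([-0.02008939,  0.00163107,  0.00559241]), 'finger_force': 0.0, 'width': 1.000190574767121}
```

View pics/scene0.png

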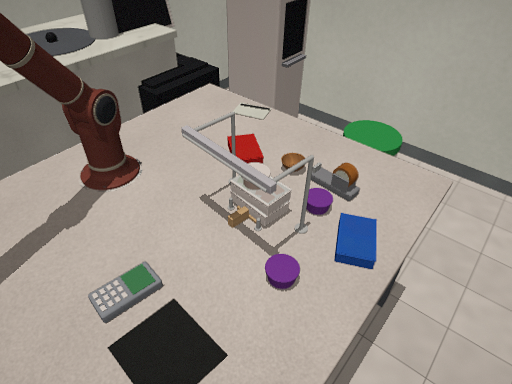

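View pics/top0.png

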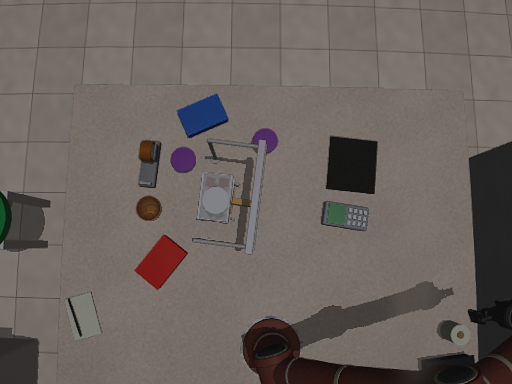

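Both views show the station: the rail runs from (262,142) to (250,252) in top, the handle is at (240,202) in top and (238,216) in scene, and the board is drawn out towards image-right in top, about world -y. The mat is at (352,165) in top and the terminal at (345,216).

```bash
cat > h.py <<'E'
from workcell import *
import numpy as np, cv2
from scipy.spatial.transform import Rotation as Rt
def RT(c,s=None):
    """camera -> world rotation and centre"""
    if "rvec" in c:
        R=cv2.Rodrigues(c["rvec"])[0]; return R.T,-R.T@np.asarray(c["tvec"]).ravel()
    T=np.asarray(c["hand_eye"]); Rw=Rt.from_euler("xyz",s["tool_rot"]).as_matrix()
    return Rw@T[:3,:3],Rw@T[:3,3]+s["ee_pos"]
def K(c): return np.array([[c["fx"],0,c["cx"]],[0,c["fy"],c["cy"]],[0,0,1]])
def onplane(c,uv,z,s=None):
    uv=np.asarray(uv,float).reshape(-1,1,2)
    n=cv2.undistortPoints(uv,K(c),c["dist"]).reshape(-1,2)
    R,o=RT(c,s); d=np.c_[n,np.ones(len(n))]@R.T
    return o+d*((z-o[2])/d[:,2])[:,None]
def proj(c,P,s=None):
    R,o=RT(c,s); return cv2.projectPoints(np.asarray(P,float).reshape(-1,3),cv2.Rodrigues(R.T)[0],-R.T@o,K(c),c["dist"])[0].reshape(-1,2)
E
python3 - <<'E'
from h import *
c=camera("top"); hsv=cv2.cvtColor(c["img"],cv2.COLOR_RGB2HSV)
# mat
m=((hsv[...,2]<45)).astype(np.uint8); m[:120]=0;m[210:]=0;m[:,:310]=0;m[:,400:]=0
r=cv2.minAreaRect(max(cv2.findContours(m,0,1)[0],key=cv2.contourArea)); print("mat",r,onplane(c,[r[0]],.003)); print(onplane(c,cv2.boxPoints(r),.003))
# handle
m=((hsv[...,0]>8)&(hsv[...,0]<25)&(hsv[...,1]>90)).astype(np.uint8)
k=np.zeros_like(m);k[185:220,225:260]=1;ys,xs=np.nonzero(m*k); print("handle px",xs.min(),xs.max(),ys.min(),ys.max(),onplane(c,[[xs.mean(),ys.mean()]],.038))
img=c["img"][125:265,130:285]; cv2.imwrite("pics/t1.png",cv2.resize(img,None,fx=4,fy=4,interpolation=2)[:,:,::-1])
g=hsv[...,2].astype(int)
E
```

```text
mat ((351.791748046875, 164.90203857421875), (48.166255950927734, 53.553977966308594), 4.635463237762451) [[ 0.64720137 -0.29623944  0.003     ]]
[[ 0.55459543 -0.19763179  0.003     ]
 [ 0.75389069 -0.21735334  0.003     ]
 [ 0.74244646 -0.3980258   0.003     ]
 [ 0.54211672 -0.3744873   0.003     ]]
handle px 230 250 189 213 [[0.50388447 0.1141722  0.038     ]]
```

View pics/t1.png

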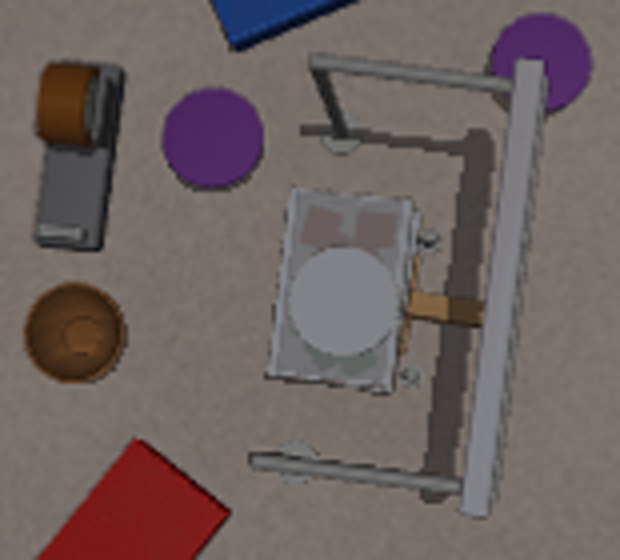

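The crop shows the rail centre line from (531,60) to (477,511), the post tops at (430,239) and (409,376), and the handle at (410–480, 305). A purple tub stands under the far rail end at (540,62).

```bash
python3 - <<'E'
from h import *
c=camera("top"); f=lambda p:[130+p[0]/4,125+p[1]/4]
np.set_printoptions(precision=4,suppress=True)
rl=onplane(c,[f((531,60)),f((477,511))],.276); print("rail",rl,np.linalg.norm(rl[0]-rl[1]))
ps=onplane(c,[f((430,239)),f((409,376))],.04); print("posts",ps,np.linalg.norm(ps[0]-ps[1]))
for n,(a,b) in dict(rail=rl,posts=ps).items():
    y=(b-a)/np.linalg.norm(b-a)  # candidate +-y of station; station x ~ +world y
    X=np.array([y[1],-y[0]]); X=X if X[1]>0 else -X; print(n,"yaw x",np.arctan2(X[1],X[0]), "origin", (a+b)[:2]/2+X*(.130 if n=="rail" else .063))
print("handle", onplane(c,[f((410,305)),f((480,312))],.038))
print("ptub",onplane(c,[f((541,62))],.045),"tub",onplane(c,[f((343,301))],.012+.084+.045),"tray",onplane(c,[f((342,290))],.096))
print("term",onplane(c,[[345,216]],.034))
E
```

```text
rail [[0.6657 0.0423 0.276 ]
 [0.3341 0.0793 0.276 ]] 0.3336816092578408
posts [[0.5637 0.1207 0.04  ]
 [0.4435 0.1373 0.04  ]] 0.12137549591612981
rail yaw x 1.459898074063497 origin [0.5143 0.19  ]
posts yaw x 1.433727262283175 origin [0.5122 0.1914]
handle [[0.5056 0.1375 0.038 ]
 [0.5001 0.0762 0.038 ]]
ptub [[0.7233 0.0242 0.045 ]] tub [[0.498  0.1882 0.141 ]] tray [[0.5118 0.1927 0.096 ]]
term [[ 0.4575 -0.2591  0.034 ]]
```

```bash
cat >> h.py <<'E'
def tool(yaw,tilt):
    """tool x/z rotation: fingers down, tilted by tilt (deg) toward horizontal heading yaw; tool y across"""
    X=np.array([np.cos(yaw),np.sin(yaw),0]); t=np.radians(tilt); z=np.sin(t)*X-np.cos(t)*np.array([0,0,1]); y=np.array([np.sin(yaw),-np.cos(yaw),0])
    return np.c_[np.cross(y,z),y,z]
def rel(p,R,p0=None,R0=None):
    """shift, turn (tool units) from pose 0 (measured now) to p,R"""
    s=read_state()
    if p0 is None: p0=s["ee_pos"]
    if R0 is None: R0=Rt.from_euler("xyz",s["tool_rot"]).as_matrix()
    a=R0.T@(np.asarray(p)-p0)/.4; b=Rt.from_matrix(R0.T@R).as_rotvec()/np.pi
    print("xyz",np.round(a,4),"rxyz",np.round(b,4),"mm",round(400*np.linalg.norm(a)),"deg",round(180*np.linalg.norm(b)))
E
python3 - <<'E'
from h import *
print(camera("wrist")["hand_eye"])
A=([.44,-.36,.27],tool(.8,0)); rel(*A)
X=np.array([np.cos(1.455),np.sin(1.455),0]); G=np.array([.513,.190,.028])-.095*X
R=tool(1.455,40); B=G-.2*R[:,2]; print(B,G); rel(B,R,*map(np.array,A))
E
```

```text
[[ 1.66799764e-04 -9.59001583e-01 -2.83400664e-01  7.19895385e-02]
 [ 9.99999937e-01  7.14239954e-05  3.46872968e-04  1.78764553e-04]
 [-3.12410118e-04 -2.83400704e-01  9.59001535e-01 -1.23466270e-01]
 [ 0.00000000e+00  0.00000000e+00  0.00000000e+00  1.00000000e+00]]
xyz [ 0.8342 -0.4734 -0.05  ] rxyz [-4.000e-04 -1.000e-04 -1.726e-01] mm 384 deg 31
[ 0.48717067 -0.03206038  0.18120889] [0.50202392 0.09563621 0.028     ]
xyz [ 0.6703 -0.4866  0.222 ] rxyz [ 0.0727  0.2141 -0.1998] mm 343 deg 54
```

Request:
servo_tool(rows=[{"x": 0.834,"y": -0.473,"z": -0.05,"rz": -0.173,"grip": -1},{"x": 0.834,"y": -0.473,"z": -0.05,"rz": -0.173,"grip": -1},{"x": 0.834,"y": -0.473,"z": -0.05,"rz": -0.173,"grip": -1},{"x": 0.834,"y": -0.473,"z": -0.05,"rz": -0.173,"grip": -1},{"x": 0.834,"y": -0.473,"z": -0.05,"rz": -0.173,"grip": -1},{"x": 0.834,"y": -0.473,"z": -0.05,"rz": -0.173,"grip": -1},{"x": 0.834,"y": -0.473,"z": -0.05,"rz": -0.173,"grip": -1},{"x": 0.834,"y": -0.473,"z": -0.05,"rz": -0.173,"grip": -1},{"x": 0.834,"y": -0.473,"z": -0.05,"rz": -0.173,"grip": -1},{"x": 0.834,"y": -0.473,"z": -0.05,"rz": -0.173,"grip": -1}])

```text
schema error: expected keys rx, ry, rz, x, y, z, grip
```

```bash
python3 - <<'E'
from h import *
X=np.array([np.cos(1.455),np.sin(1.455),0]); G=np.array([.513,.190,.028])-.095*X
R=tool(1.455,42); B=G-.2*R[:,2]; print(B,read_state()["joint_pos"]); rel(B,R)
E
```

```text
[ 0.48656195 -0.03729369  0.17662897] [ 1.28649197  0.61538066 -0.01260469  1.42409018  0.00810357  1.10339154
 -0.04039173]
xyz [ 1.1525 -1.2236  0.1843] rxyz [ 0.139   0.2041 -0.3631] mm 676 deg 79
```

Request:
servo_tool(rows=[{"x": 0.834,"y": -0.473,"z": -0.05,"rx": 0,"ry": 0,"rz": -0.173,"grip": -1},{"x": 0.834,"y": -0.473,"z": -0.05,"rx": 0,"ry": 0,"rz": -0.173,"grip": -1},{"x": 0.834,"y": -0.473,"z": -0.05,"rx": 0,"ry": 0,"rz": -0.173,"grip": -1},{"x": 0.834,"y": -0.473,"z": -0.05,"rx": 0,"ry": 0,"rz": -0.173,"grip": -1},{"x": 0.834,"y": -0.473,"z": -0.05,"rx": 0,"ry": 0,"rz": -0.173,"grip": -1},{"x": 0.834,"y": -0.473,"z": -0.05,"rx": 0,"ry": 0,"rz": -0.173,"grip": -1},{"x": 0.834,"y": -0.473,"z": -0.05,"rx": 0,"ry": 0,"rz": -0.173,"grip": -1},{"x": 0.834,"y": -0.473,"z": -0.05,"rx": 0,"ry": 0,"rz": -0.173,"grip": -1},{"x": 0.834,"y": -0.473,"z": -0.05,"rx": 0,"ry": 0,"rz": -0.173,"grip": -1},{"x": 0.834,"y": -0.473,"z": -0.05,"rx": 0,"ry": 0,"rz": -0.173,"grip": -1}])

```text
time_s: 1.25
ee_pos: [0.4405, -0.3598, 0.2703]
tool_rot: [-3.141, 0.0, 0.804]
contact_force: [-1.5, -0.6, 0.1]
width: 1.001
finger_force: 0.0
```

```bash
python3 - <<'E'
from h import *
X=np.array([np.cos(1.455),np.sin(1.455),0]); G=np.array([.513,.190,.028])-.095*X
R=tool(1.455,42); B=G-.2*R[:,2]; print(B,read_state()["joint_pos"]); rel(B,R)
E
```

```text
[ 0.48656195 -0.03729369  0.17662897] [ 0.77424203  0.47435276 -0.1963744   1.63308063  0.10368881  1.04463522
 -0.22032494]
xyz [ 0.6605 -0.4767  0.2339] rxyz [ 0.0758  0.225  -0.1979] mm 339 deg 56
```

Request:
servo_tool(rows=[{"x": 0.66,"y": -0.477,"z": 0.234,"rx": 0.076,"ry": 0.225,"rz": -0.198,"grip": -1},{"x": 0.66,"y": -0.477,"z": 0.234,"rx": 0.076,"ry": 0.225,"rz": -0.198,"grip": -1},{"x": 0.66,"y": -0.477,"z": 0.234,"rx": 0.076,"ry": 0.225,"rz": -0.198,"grip": -1},{"x": 0.66,"y": -0.477,"z": 0.234,"rx": 0.076,"ry": 0.225,"rz": -0.198,"grip": -1},{"x": 0.66,"y": -0.477,"z": 0.234,"rx": 0.076,"ry": 0.225,"rz": -0.198,"grip": -1},{"x": 0.66,"y": -0.477,"z": 0.234,"rx": 0.076,"ry": 0.225,"rz": -0.198,"grip": -1},{"x": 0.66,"y": -0.477,"z": 0.234,"rx": 0.076,"ry": 0.225,"rz": -0.198,"grip": -1},{"x": 0.66,"y": -0.477,"z": 0.234,"rx": 0.076,"ry": 0.225,"rz": -0.198,"grip": -1},{"x": 0.66,"y": -0.477,"z": 0.234,"rx": 0.076,"ry": 0.225,"rz": -0.198,"grip": -1},{"x": 0.66,"y": -0.477,"z": 0.234,"rx": 0.076,"ry": 0.225,"rz": -0.198,"grip": -1},{"x": 0.66,"y": -0.477,"z": 0.234,"rx": 0.076,"ry": 0.225,"rz": -0.198,"grip": -1},{"x": 0.66,"y": -0.477,"z": 0.234,"rx": 0.076,"ry": 0.225,"rz": -0.198,"grip": -1}])

```text
time_s: 2.45
ee_pos: [0.487, -0.0393, 0.1771]
tool_rot: [3.14, -0.732, 1.452]
contact_force: [0.2, 0.5, 0.2]
width: 1.0
finger_force: 0.0
```

```bash
python3 - <<'E'
from h import *
s=read_state();c=camera("wrist"); cv2.imwrite("pics/w1.png",c["img"][:,:,::-1]); print(s["joint_pos"],s["ee_pos"],s["tool_rot"])
X=np.array([np.cos(1.455),np.sin(1.455),0]); Y=np.array([-X[1],X[0],0]); O=np.array([.513,.19,0])
S=lambda x,y,z:O+x*X+y*Y+[0,0,z]
print(proj(c,[S(-.063,.061,.04),S(-.063,-.061,.04),S(-.120,.011,.038),S(-.120,-.011,.038),S(-.055,-.011,.038)],s))
E
```

```text
[ 0.88956328  0.72885286 -0.74546047  1.94499998 -0.37194657  0.7653443
  0.42861396] [ 0.48697191 -0.03932911  0.17705975] [ 3.13995978 -0.73169479  1.4523346 ]
[[197.61674797 142.60737468]
 [305.83482092 142.38318735]
 [241.32717172 188.49661437]
 [262.35902313 188.4449971 ]
 [261.36457124 137.60567686]]
```

View pics/w1.png

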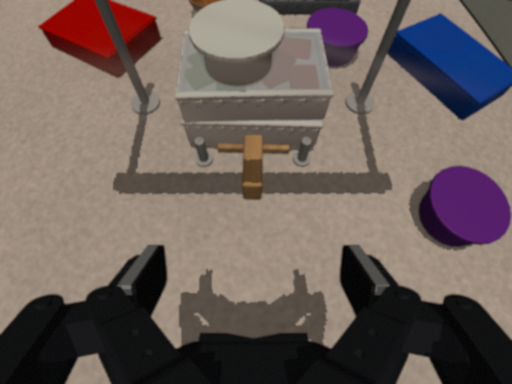

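The wrist view matches the predictions. The post tops are at (200,142) and (306,142), the handle top runs from (253,137) to (252,187), and the plate edge is near (217–289,148).

```bash
python3 - <<'E'
from h import *
s=read_state();c=camera("wrist"); hsv=cv2.cvtColor(c["img"],cv2.COLOR_RGB2HSV)
m=(hsv[...,0]>8)&(hsv[...,0]<22)&(hsv[...,1]>120)
for r in (136,139,156,162,168,174,180,184,188,192,196):
    xs=np.nonzero(m[r,225:290])[0]+225; print(r,xs.min(),xs.max(),hsv[r,252], onplane(c,[[(xs.min()+xs.max())/2+0.,r]],.038,s)[0][:2].round(4))
for r in (147,149,151):
    xs=np.nonzero(m[r,200:300])[0]+200; print(r,xs.min(),xs.max(),onplane(c,[[xs.min(),r],[xs.max(),r]],.012,s).round(4).tolist())
E
```

```text
136 246 261 [ 16 129 148] [0.5088 0.1378]
139 245 261 [ 15 132 151] [0.5077 0.1337]
156 245 261 [ 16 136 154] [0.505  0.1109]
162 245 260 [ 16 133  88] [0.5035 0.1032]
168 244 260 [ 16 141  87] [0.5021 0.0958]
174 243 261 [ 16 141  87] [0.5012 0.0884]
180 243 261 [ 15 144  87] [0.5004 0.0811]
184 242 261 [ 16 141 141] [0.4993 0.0764]
188 243 261 [ 16 143  82] [0.4993 0.0717]
192 244 260 [ 15 143  75] [0.4987 0.0671]
196 244 260 [ 16 146  77] [0.4982 0.0625]
147 218 289 [[0.4659, 0.1457, 0.012], [0.5525, 0.1354, 0.012]]
149 219 288 [[0.4669, 0.1426, 0.012], [0.5508, 0.1326, 0.012]]
151 243 287 [[0.4958, 0.1361, 0.012], [0.5491, 0.1299, 0.012]]
```

```bash
python3 - <<'E'
from h import *
R=tool(1.445,42); G=np.array([.5021,.0945,.029]); rel(G-.06*R[:,2],R); rel(G,R)
E
```

```text
xyz [ 0.0019 -0.0025  0.3494] rxyz [-0.0013  0.0002  0.0019] mm 140 deg 0
xyz [ 0.002  -0.0019  0.4994] rxyz [-0.0013  0.0002  0.0019] mm 200 deg 0
```

Request:
servo_tool(rows=[{"x": 0.002,"y": -0.002,"z": 0.1,"rx": -0.001,"ry": 0,"rz": 0.002,"grip": 0},{"x": 0.002,"y": -0.002,"z": 0.2,"rx": -0.001,"ry": 0,"rz": 0.002,"grip": 0},{"x": 0.002,"y": -0.002,"z": 0.28,"rx": -0.001,"ry": 0,"rz": 0.002,"grip": 0},{"x": 0.002,"y": -0.002,"z": 0.35,"rx": -0.001,"ry": 0,"rz": 0.002,"grip": 0},{"x": 0.002,"y": -0.002,"z": 0.35,"rx": -0.001,"ry": 0,"rz": 0.002,"grip": 0},{"x": 0.002,"y": -0.002,"z": 0.4,"rx": -0.001,"ry": 0,"rz": 0.002,"grip": 0},{"x": 0.002,"y": -0.002,"z": 0.44,"rx": -0.001,"ry": 0,"rz": 0.002,"grip": 0},{"x": 0.002,"y": -0.002,"z": 0.47,"rx": -0.001,"ry": 0,"rz": 0.002,"grip": 0},{"x": 0.002,"y": -0.002,"z": 0.49,"rx": -0.001,"ry": 0,"rz": 0.002,"grip": 0},{"x": 0.002,"y": -0.002,"z": 0.5,"rx": -0.001,"ry": 0,"rz": 0.002,"grip": 0},{"x": 0.002,"y": -0.002,"z": 0.5,"rx": -0.001,"ry": 0,"rz": 0.002,"grip": 0}])

```text
time_s: 3.65
ee_pos: [0.5018, 0.0955, 0.0287]
tool_rot: [-3.139, -0.734, 1.445]
contact_force: [0.2, 0.1, -0.2]
width: 0.498
finger_force: 0.0
```

```bash
python3 - <<'E'
from h import *
s=read_state();c=camera("wrist"); cv2.imwrite("pics/w2.png",c["img"][:,:,::-1]); print(s["contact_force"],s["ee_pos"],s["tool_rot"],s["width"])
E
```

```text
[ 0.22596765  0.09541339 -0.16458862] [0.50180351 0.09549942 0.02873074] [-3.13934695 -0.7335297   1.44486867] 0.4979769896496871
```

View pics/w2.png

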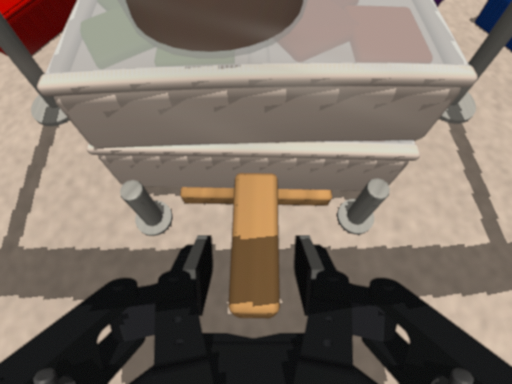

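The handle sits between the pads, its centre at column 255 against 253 for the pads. The posts, at (148,210) and (362,210), are clear, so I close.

Request:
servo_tool(rows=[{"x": 0,"y": 0,"z": 0,"rx": 0,"ry": 0,"rz": 0,"grip": 1},{"x": 0,"y": 0,"z": 0,"rx": 0,"ry": 0,"rz": 0,"grip": 1},{"x": 0,"y": 0,"z": 0,"rx": 0,"ry": 0,"rz": 0,"grip": 1},{"x": 0,"y": 0,"z": 0,"rx": 0,"ry": 0,"rz": 0,"grip": 1},{"x": 0,"y": 0,"z": 0,"rx": 0,"ry": 0,"rz": 0,"grip": 1},{"x": 0,"y": 0,"z": 0,"rx": 0,"ry": 0,"rz": 0,"grip": 1}])

```text
time_s: 4.3
ee_pos: [0.5026, 0.095, 0.0291]
tool_rot: [3.141, -0.733, 1.445]
contact_force: [0.3, -3.9, 6.4]
width: 0.251
finger_force: 59.8
```

```bash
python3 - <<'E'
from h import *
s=read_state(); print(s["contact_force"],s["ee_pos"],s["width"]*85,s["wrist_torque"])
X=np.array([np.cos(1.448),np.sin(1.448),0]);R=Rt.from_euler("xyz",s["tool_rot"]).as_matrix()
rel(s["ee_pos"]-.2*X,R)
E
```

```text
[ 0.31200972 -3.91944865  6.39349491] [0.50258662 0.0949708  0.02909775] 21.362039518229164 [-0.54717965 -0.21027183 -0.1315428 ]
xyz [-0.3716  0.0014 -0.3346] rxyz [0. 0. 0.] mm 200 deg 0
```

Request:
servo_tool(rows=[{"x": -0.0074,"y": 0,"z": -0.0067,"rx": 0,"ry": 0,"rz": 0,"grip": 1},{"x": -0.0186,"y": 0,"z": -0.0167,"rx": 0,"ry": 0,"rz": 0,"grip": 1},{"x": -0.0297,"y": 0,"z": -0.0268,"rx": 0,"ry": 0,"rz": 0,"grip": 1},{"x": -0.0409,"y": 0,"z": -0.0368,"rx": 0,"ry": 0,"rz": 0,"grip": 1},{"x": -0.052,"y": 0,"z": -0.0468,"rx": 0,"ry": 0,"rz": 0,"grip": 1},{"x": -0.0632,"y": 0,"z": -0.0569,"rx": 0,"ry": 0,"rz": 0,"grip": 1},{"x": -0.0743,"y": 0,"z": -0.0669,"rx": 0,"ry": 0,"rz": 0,"grip": 1},{"x": -0.0855,"y": 0,"z": -0.077,"rx": 0,"ry": 0,"rz": 0,"grip": 1},{"x": -0.0966,"y": 0.001,"z": -0.087,"rx": 0,"ry": 0,"rz": 0,"grip": 1},{"x": -0.1078,"y": 0.001,"z": -0.0971,"rx": 0,"ry": 0,"rz": 0,"grip": 1},{"x": -0.1189,"y": 0.001,"z": -0.1071,"rx": 0,"ry": 0,"rz": 0,"grip": 1},{"x": -0.1301,"y": 0.001,"z": -0.1171,"rx": 0,"ry": 0,"rz": 0,"grip": 1}])

```text
time_s: 5.5
ee_pos: [0.492, 0.0278, 0.0292]
tool_rot: [-3.137, -0.736, 1.448]
contact_force: [1.9, 7.4, -0.7]
width: 0.249
finger_force: 58.7
```

```bash
python3 - <<'E'
from h import *
s=read_state(); print(s["contact_force"],s["ee_pos"],s["tool_rot"],s["width"]*85,s["wrist_torque"])
c=camera("scene");w=camera("wrist")
cv2.imwrite("pics/d1.png",np.hstack([cv2.resize(c["img"][100:260,160:340],(540,480)),cv2.resize(w["img"],(256,192))[:,:,:].repeat(1,0)if 0 else cv2.copyMakeBorder(cv2.resize(w["img"],(256,192)),0,288,0,0,0)])[:,:,::-1])
E
```

```text
[ 1.87200141  7.42098413 -0.66601815] [0.49203638 0.0277926  0.02915562] [-3.13738027 -0.73648338  1.44809126] 21.179438599005675 [-0.13336232 -0.37929101  0.04784942]
```

View pics/d1.png

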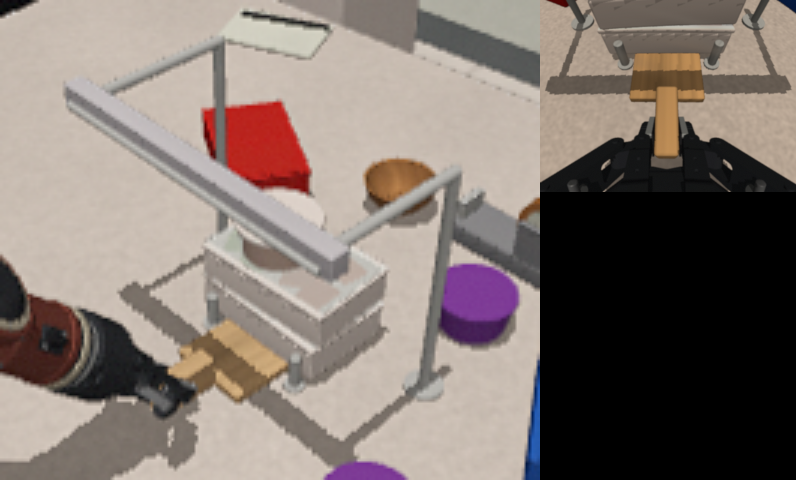

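The plate is half out and centred between the posts, and the stack is steady behind them. I keep drawing.

Request:
servo_tool(rows=[{"x": -0.0112,"y": 0,"z": -0.01,"rx": 0,"ry": 0,"rz": 0,"grip": 1},{"x": -0.0223,"y": 0,"z": -0.0201,"rx": 0,"ry": 0,"rz": 0,"grip": 1},{"x": -0.0334,"y": 0.001,"z": -0.0301,"rx": 0,"ry": 0,"rz": 0,"grip": 1},{"x": -0.0446,"y": 0.001,"z": -0.0402,"rx": 0,"ry": 0,"rz": 0,"grip": 1},{"x": -0.0557,"y": 0.002,"z": -0.0502,"rx": 0,"ry": 0,"rz": 0,"grip": 1},{"x": -0.0669,"y": 0.002,"z": -0.0602,"rx": 0,"ry": 0,"rz": 0,"grip": 1},{"x": -0.0855,"y": 0.002,"z": -0.077,"rx": 0,"ry": 0,"rz": 0,"grip": 1},{"x": -0.104,"y": 0.002,"z": -0.0937,"rx": 0,"ry": 0,"rz": 0,"grip": 1},{"x": -0.13,"y": 0.002,"z": -0.1171,"rx": 0,"ry": 0,"rz": 0,"grip": 1},{"x": -0.1672,"y": 0.002,"z": -0.1506,"rx": 0,"ry": 0,"rz": 0,"grip": 1},{"x": -0.2044,"y": 0.002,"z": -0.184,"rx": 0,"ry": 0,"rz": 0,"grip": 1},{"x": -0.2415,"y": 0.002,"z": -0.2175,"rx": 0,"ry": 0,"rz": 0,"grip": 1}])

```text
time_s: 6.8
ee_pos: [0.4776, -0.104, 0.0291]
tool_rot: [-3.138, -0.735, 1.444]
contact_force: [-0.1, 3.7, 6.5]
width: 0.248
finger_force: 59.7
```

```bash
python3 - <<'E'
from h import *
s=read_state(); print(s["contact_force"],s["ee_pos"],s["tool_rot"],s["width"]*85,s["wrist_torque"],s["joint_pos"])
c=camera("scene");w=camera("wrist")
cv2.imwrite("pics/d2.png",np.hstack([cv2.resize(c["img"][100:280,140:340],(480,432)),cv2.copyMakeBorder(cv2.resize(w["img"],(320,240)),0,192,0,0,0)])[:,:,::-1])
R0=Rt.from_euler("xyz",s["tool_rot"]).as_matrix(); p=s["ee_pos"]
print("up"); rel(p+[0,0,.06],R0)
for yaw in (1.448,1.0):
    X=np.array([np.cos(yaw),np.sin(yaw),0]); T=np.array([.647,-.296,p[2]+.063])-.0955*X; print(yaw,T,T[:2]@T[:2]); rel(T,tool(yaw,42.2)@np.eye(3))
E
```

```text
[-0.10132199  3.73462492  6.50999585] [ 0.47761065 -0.10399556  0.02911526] [-3.13795503 -0.73482164  1.44363332] 21.037915506590977 [ 0.61929962 -0.16419458  0.0456325 ] [ 0.93153138  1.00099103 -0.64081655  1.92741067 -0.26788756  0.61976032
  0.58660135]
up
xyz [ 0.1059 -0.0014 -0.1067] rxyz [ 0.0009  0.0008 -0.0009] mm 60 deg 0
1.448 [ 0.6353024  -0.39078089  0.09211526] 0.5563188401628432
xyz [-0.3792  0.4815 -0.5548] rxyz [ 0.0006  0.0013 -0.002 ] mm 331 deg 0
1.0 [ 0.59540113 -0.37636048  0.09211526] 0.49614971554483217
xyz [-0.3624  0.378  -0.5393] rxyz [-0.0949  0.0015  0.1039] mm 301 deg 25
```

View pics/d2.png

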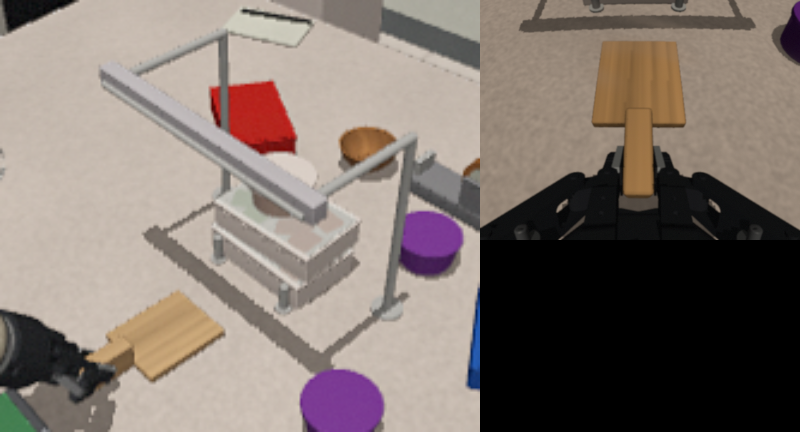

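The board is fully out and the stack sits upright behind the posts. The plate is flat in the grip, in the wrist inset at x 593–685, y 42–125. Next I measure the plate relative to the tool.

```bash
python3 - <<'E'
from h import *
s=read_state();c=camera("wrist"); hsv=cv2.cvtColor(c["img"],cv2.COLOR_RGB2HSV)
m=((hsv[...,0]>8)&(hsv[...,0]<22)&(hsv[...,1]>90)).astype(np.uint8); m[190:]=0
m=cv2.morphologyEx(m,cv2.MORPH_OPEN,np.ones((5,5)))
k=max(cv2.findContours(m,0,1)[0],key=cv2.contourArea); q=cv2.approxPolyDP(cv2.convexHull(k),4,True).reshape(-1,2); print(q.tolist())
W=onplane(c,q,.012,s); print(W.round(4)); C=W.mean(0); print(C, (s["ee_pos"]-C)[:2], np.linalg.norm((s["ee_pos"]-C)[:2]))
R0=Rt.from_euler("xyz",s["tool_rot"]).as_matrix(); p=s["ee_pos"]
P=p+[0,0,.08]; rel(P,R0)
for n,yaw in(("yaw1.0",1.0),):
    d=C-p; d[2]=0; a=yaw-s["tool_rot"][2]; Rz=Rt.from_euler("z",a).as_matrix()
    T=np.array([.647,-.2955,p[2]+.083])-Rz@d; print(T); rel(T,Rz@R0)
E
```

```text
[[313, 67], [328, 189], [180, 189], [198, 66]]
[[ 0.5415  0.0374  0.012 ]
 [ 0.5278 -0.0638  0.012 ]
 [ 0.441  -0.0525  0.012 ]
 [ 0.4562  0.0497  0.012 ]]
[ 0.49162222 -0.0072865   0.012     ] [-0.01399125 -0.09972029] 0.10069703193666343
xyz [ 0.1334 -0.0005 -0.149 ] rxyz [0.0001 0.0003 0.0002] mm 80 deg 0
[ 0.59188762 -0.37977644  0.11205543]
xyz [-0.3371  0.3701 -0.5825] rxyz [-0.0935  0.0006  0.1043] mm 307 deg 25
```

Request:
servo_tool(rows=[{"x": 0.035,"y": 0,"z": -0.0355,"rx": 0,"ry": 0,"rz": 0,"grip": 1},{"x": 0.07,"y": 0,"z": -0.071,"rx": 0,"ry": 0,"rz": 0,"grip": 1},{"x": 0.105,"y": 0,"z": -0.1065,"rx": 0,"ry": 0,"rz": 0,"grip": 1},{"x": 0.141,"y": 0,"z": -0.142,"rx": 0,"ry": 0,"rz": 0,"grip": 1},{"x": 0.141,"y": 0,"z": -0.142,"rx": 0,"ry": 0,"rz": 0,"grip": 1}])

```text
time_s: 7.45
ee_pos: [0.4797, -0.1026, 0.1088]
tool_rot: [3.139, -0.728, 1.444]
contact_force: [0.5, 0.6, -2.5]
width: 0.25
finger_force: 59.5
```

```bash
python3 - <<'E'
from h import *
s=read_state(); R0=Rt.from_euler("xyz",s["tool_rot"]).as_matrix(); p=s["ee_pos"]
Rz=Rt.from_euler("z",1.0-1.444).as_matrix(); d=.097*np.array([np.cos(1.434),np.sin(1.434),0])
T=np.array([.647,-.2955,p[2]+.003])-Rz@d; print(T); rel(T,tool(1.0,42.2))
E
```

```text
[ 0.59377708 -0.37659452  0.11184659]
xyz [-0.4753  0.3709 -0.4325] rxyz [-0.0936  0.0026  0.105 ] mm 297 deg 25
```

Request:
servo_tool(rows=[{"x": -0.05,"y": 0.039,"z": -0.045,"rx": -0.01,"ry": 0,"rz": 0.011,"grip": 1},{"x": -0.12,"y": 0.093,"z": -0.108,"rx": -0.023,"ry": 0,"rz": 0.026,"grip": 1},{"x": -0.19,"y": 0.148,"z": -0.173,"rx": -0.037,"ry": 0.001,"rz": 0.042,"grip": 1},{"x": -0.26,"y": 0.203,"z": -0.237,"rx": -0.051,"ry": 0.001,"rz": 0.057,"grip": 1},{"x": -0.33,"y": 0.258,"z": -0.3,"rx": -0.065,"ry": 0.002,"rz": 0.073,"grip": 1},{"x": -0.4,"y": 0.312,"z": -0.364,"rx": -0.079,"ry": 0.002,"rz": 0.088,"grip": 1},{"x": -0.45,"y": 0.351,"z": -0.41,"rx": -0.089,"ry": 0.003,"rz": 0.099,"grip": 1},{"x": -0.475,"y": 0.371,"z": -0.4325,"rx": -0.094,"ry": 0.003,"rz": 0.105,"grip": 1},{"x": -0.475,"y": 0.371,"z": -0.4325,"rx": -0.094,"ry": 0.003,"rz": 0.105,"grip": 1},{"x": -0.475,"y": 0.371,"z": -0.4325,"rx": -0.094,"ry": 0.003,"rz": 0.105,"grip": 1}])

```text
time_s: 8.45
ee_pos: [0.5924, -0.3729, 0.1072]
tool_rot: [-3.13, -0.74, 0.996]
contact_force: [-0.3, -0.1, -1.2]
width: 0.247
finger_force: 59.5
```

```bash
python3 - <<'E'
from h import *
s=read_state();c=camera("wrist");t=camera("top")
a=cv2.resize(t["img"][110:260,120:400],(784,420)); cv2.imwrite("pics/m1.png",np.hstack([cv2.resize(c["img"],(400,300)),cv2.resize(t["img"][110:260,190:390],(400,300))])[:,:,::-1])
print(s["ee_pos"],s["tool_rot"],s["contact_force"],s["joint_pos"])
R0=Rt.from_euler("xyz",s["tool_rot"]).as_matrix()
for z in (.040,.032): rel([*s["ee_pos"][:2],z],tool(s["tool_rot"][2],42.2))
# predicted px of mat centre/corners and plate in wrist
X=np.array([np.cos(.99),np.sin(.99),0]);Y=np.array([-X[1],X[0],0]);p=s["ee_pos"]*[1,1,1]
zb=p[2]-.029+.012
P=[[*(p+a*X+b*Y)[:2],zb] for a in(.097-.055,.097+.055) for b in(-.045,.045)]
print("plate",proj(c,P,s).round().tolist(), "mat",proj(c,[[.5546,-.1976,.003],[.7539,-.2174,.003],[.7424,-.398,.003],[.5421,-.3745,.003]],s).round().tolist())
E
```

```text
[ 0.59236881 -0.3728708   0.10715465] [-3.1300916  -0.73995606  0.99584846] [-0.30538083 -0.12831535 -1.22229588] [ 1.05153205  1.01681678 -0.51857185  1.33612727 -0.34395698  1.02249426
  0.36310576]
xyz [-0.1191  0.0015  0.1233] rxyz [-0.0038 -0.0016  0.0007] mm 69 deg 1
xyz [-0.1326  0.0017  0.138 ] rxyz [-0.0038 -0.0016  0.0007] mm 77 deg 1
plate [[332.0, 201.0], [177.0, 200.0], [316.0, 68.0], [196.0, 68.0]] mat [[126.0, 159.0], [301.0, 90.0], [412.0, 224.0], [199.0, 334.0]]
```

View pics/m1.png

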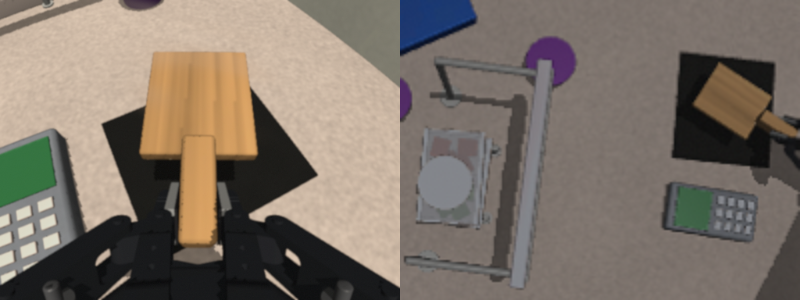

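The plate is over the mat and level, and its centre is about 4 mm off target. I correct this while lowering.

```bash
python3 - <<'E'
from h import *
p=read_state()["ee_pos"]+[.0015,-.004,0]
for z in (.045,.035,.031): rel([*p[:2],z],tool(.996,42.1))
E
```

```text
xyz [-0.112   0.0097  0.1128] rxyz [-0.0038 -0.0022  0.0006] mm 64 deg 1
xyz [-0.1289  0.0099  0.1312] rxyz [-0.0038 -0.0022  0.0006] mm 74 deg 1
xyz [-0.1357  0.01    0.1386] rxyz [-0.0038 -0.0022  0.0006] mm 78 deg 1
```

Request:
servo_tool(rows=[{"x": -0.03,"y": 0.003,"z": 0.03,"rx": -0.001,"ry": 0,"rz": 0,"grip": 1},{"x": -0.06,"y": 0.005,"z": 0.06,"rx": -0.002,"ry": -0.001,"rz": 0,"grip": 1},{"x": -0.09,"y": 0.008,"z": 0.09,"rx": -0.003,"ry": -0.002,"rz": 0,"grip": 1},{"x": -0.112,"y": 0.01,"z": 0.113,"rx": -0.004,"ry": -0.002,"rz": 0,"grip": 1},{"x": -0.12,"y": 0.01,"z": 0.122,"rx": -0.004,"ry": -0.002,"rz": 0,"grip": 1},{"x": -0.129,"y": 0.01,"z": 0.131,"rx": -0.004,"ry": -0.002,"rz": 0,"grip": 1},{"x": -0.129,"y": 0.01,"z": 0.131,"rx": -0.004,"ry": -0.002,"rz": 0,"grip": 1},{"x": -0.129,"y": 0.01,"z": 0.131,"rx": -0.004,"ry": -0.002,"rz": 0,"grip": 1}])

```text
time_s: 9.35
ee_pos: [0.5961, -0.377, 0.0367]
tool_rot: [3.134, -0.735, 1.0]
contact_force: [0.0, 0.8, -2.6]
width: 0.249
finger_force: 59.4
```

```bash
python3 - <<'E'
from h import *
s=read_state(); print(s["ee_pos"],s["tool_rot"],s["contact_force"]); rel(s["ee_pos"]-[0,0,.001],tool(.996,42.1))
E
```

```text
[ 0.59613252 -0.37698582  0.03674863] [ 3.13434504 -0.73547787  0.99996439] [ 0.03636103  0.76908099 -2.55470518]
xyz [-0.0017 -0.      0.0019] rxyz [ 0.0015 -0.0002  0.0009] mm 1 deg 0
```

Request:
servo_tool(rows=[{"x": -0.003,"y": -0.003,"z": 0.004,"rx": 0.001,"ry": 0,"rz": 0,"grip": 1},{"x": -0.006,"y": -0.004,"z": 0.007,"rx": 0.001,"ry": 0,"rz": 0,"grip": 1},{"x": -0.0085,"y": -0.004,"z": 0.0095,"rx": 0.001,"ry": 0,"rz": 0,"grip": 1},{"x": -0.0085,"y": -0.004,"z": 0.0095,"rx": 0.001,"ry": 0,"rz": 0,"grip": 1},{"x": -0.0085,"y": -0.004,"z": 0.0095,"rx": 0.001,"ry": 0,"rz": 0,"grip": 1}])

```text
time_s: 9.85
ee_pos: [0.5945, -0.376, 0.0322]
tool_rot: [3.138, -0.736, 1.0]
contact_force: [-2.7, -1.3, 5.5]
width: 0.249
finger_force: 60.1
```

Contact is made at z = 0.032 with 5.5 N. I release and withdraw along the fingers.

Request:
servo_tool(rows=[{"x": 0,"y": 0,"z": 0,"rx": 0,"ry": 0,"rz": 0,"grip": 0},{"x": 0,"y": 0,"z": 0,"rx": 0,"ry": 0,"rz": 0,"grip": 0},{"x": 0,"y": 0,"z": 0,"rx": 0,"ry": 0,"rz": 0,"grip": 0},{"x": 0,"y": 0,"z": 0,"rx": 0,"ry": 0,"rz": 0,"grip": 0},{"x": 0,"y": 0,"z": -0.03,"rx": 0,"ry": 0,"rz": 0,"grip": 0},{"x": 0,"y": 0,"z": -0.08,"rx": 0,"ry": 0,"rz": 0,"grip": 0},{"x": 0,"y": 0,"z": -0.15,"rx": 0,"ry": 0,"rz": 0,"grip": 0},{"x": 0,"y": 0,"z": -0.22,"rx": 0,"ry": 0,"rz": 0,"grip": 0},{"x": 0,"y": 0,"z": -0.3,"rx": 0,"ry": 0,"rz": 0,"grip": 0},{"x": 0,"y": 0,"z": -0.3,"rx": 0,"ry": 0,"rz": 0,"grip": 0}])

```text
time_s: 10.85
ee_pos: [0.5498, -0.4501, 0.124]
tool_rot: [3.127, -0.73, 0.999]
contact_force: [0.3, -0.8, 1.0]
width: 0.501
finger_force: 0.0
```

```bash
python3 - <<'E'
from h import *
s=read_state();c=camera("wrist");t=camera("top");e=camera("scene")
cv2.imwrite("pics/f1.png",np.hstack([np.vstack([cv2.resize(c["img"],(400,300)),cv2.resize(t["img"][110:260,190:390],(400,300))]),cv2.resize(e["img"],(400,300)).repeat(1,0) if 0 else np.vstack([cv2.resize(e["img"],(400,300)),cv2.resize(e["img"][130:250,190:350],(400,300))])])[:,:,::-1])
print(s["ee_pos"],s["contact_force"],s["width"])
h=cv2.cvtColor(t["img"],cv2.COLOR_RGB2HSV); m=((h[...,0]>8)&(h[...,0]<22)&(h[...,1]>90)).astype(np.uint8); m[:,:330]=0;m[:,385:]=0;m[:135]=0;m[195:]=0
q=cv2.minAreaRect(max(cv2.findContours(cv2.morphologyEx(m,cv2.MORPH_OPEN,np.ones((9,9))),0,1)[0],key=cv2.contourArea)); print(q,onplane(t,[q[0]],.015))
E
```

```text
[ 0.54979717 -0.45007717  0.12399675] [ 0.26984702 -0.78475058  0.97490425] 0.5005302276293531
((353.00567626953125, 164.6910400390625), (34.66193389892578, 24.909950256347656), 32.00538635253906) [[ 0.64570487 -0.29755468  0.015     ]]
```

View pics/f1.png

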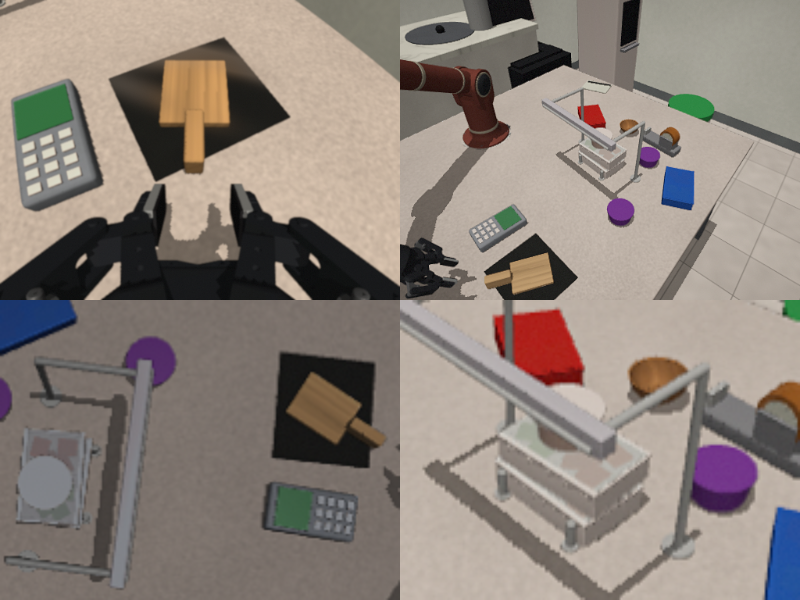

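The plate lies flat at the mat's centre, within about 3 mm. The stack stands behind the posts, the bystanders haven't moved, and the gripper is clear.

```bash
python3 -c "
from workcell import *
print(job_done())"
```

```text
the job is handed in; nothing more can be done
None
```

The board is drawn out and lies released on the mat, its centre within about 3 mm of the mat's middle; the meals are still stacked behind the posts, and the job is handed in (about 11 s of robot time; no verdict came back).

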